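# Put four mixed-up hall things back in their own places

### The job

The four things on the hall shelf are in one another's places: put the steel tin into the round foam cutout and the white button block into the square one, both pressed fully home, put the purple ball in the clear bin, and stand the blue brush upright on its bristles on the floor of the white dish. Every place is taken, so let a thing wait in the empty dark wooden tray, released, whenever one must make room; never set any of the four on the bare shelf. At the end all four rest in their own places and the tray is empty again.

Things in the scene. Friction and masses are not known exactly. Their poses are not given: they have to be found in the camera images.
- tin_mid (a point): Plain round closed stainless steel tin, diameter 58 mm, height 52 mm, upright, about 0.1 kg. Point: its centre, half-way up (26 mm above its foot). It starts loose in the clear bin or in the white dish.
- button_box_mid (a point): Spare door-buzzer button: a white plastic square block 52 x 52 mm, 40 mm high, with a round aluminium push button (diameter 26 mm) standing 6 mm above its top (46 mm in all), about 0.09 kg. Point: on its centre line, 23 mm above its foot; x and y along its sides, z up; all four sides are alike. It starts loose in the clear bin or in the white dish, whichever the tin is not in.
- ball_center (a point): Purple rubber ball, diameter 52 mm, about 0.06 kg. Point: its centre; its axes turn with it and mean nothing. It starts in the round or the square foam cutout.
- brush_mid (a point): Small round palm brush standing on its bristles: pale bristles and a blue plastic disc below (diameter 47 to 50 mm, up to 25 mm above its foot), and a blue upright grip of diameter 36 mm from 25 to 47 mm above its foot, domed to 50 mm; about 0.06 kg. Point: on its axis, 25 mm above its foot, z up. It starts upright in the round or the square foam cutout, whichever the ball is not in.
- foam_round: Fixed to the shelf; its place and yaw change from start to start. Origin: centre of its underside, on the shelf top (z = 0); z up, x and y along its sides. Dark oblong foam block, 98 mm in its x by 122 mm in its y, 20 mm high, with a round cutout of diameter 63 mm in its middle, 12 mm deep (floor at z = 8 mm), mouth chamfered by 4 mm, pale floor. The tin's own place.
- foam_square: Fixed to the shelf; its place and yaw change from start to start. Origin: centre of its underside, on the shelf top (z = 0); z up, x and y along its sides. Dark square foam block 106 x 106 mm, 20 mm high, with a square cutout 57 x 57 mm in its middle, sides along the block's, 12 mm deep (floor at z = 8 mm), mouth chamfered by 4 mm, pale floor. The button block's own place: it must be turned square to the cutout to go in.
- clear_bin: Fixed to the shelf; its place and yaw change from start to start. Origin: centre of its underside, on the shelf top (z = 0); z up, x and y along its sides. Low open bin of clear plastic, 112 x 112 mm outside, 20 mm high, walls and floor 4 mm (inside 104 x 104 mm, floor at z = 4 mm). The ball's own place.
- dish: Fixed to the shelf; its place and yaw change from start to start. Origin: centre of its underside, on the shelf top (z = 0); z up, x and y along its sides. White round dish, 112 mm across the rim, 14 mm high, flat floor about 98 mm across at z = 4 mm. The brush's own place.
- wait_tray: Fixed to the shelf; its place and yaw change from start to start. Origin: centre of its underside, on the shelf top (z = 0); z up, x and y along its sides. Dark wooden square tray, 112 x 112 mm outside, rim 12 mm high, walls and floor 5 mm (inside 102 x 102 mm, floor at z = 5 mm). Empty at the start: the free spot.
Not all that is in view belongs to the job. Leave any green or yellow look-alike of the part that bears brush_mid alone.

How it is judged:
On the way:
1. one of the four things waits in the dark wooden tray, let go (((horizontal distance between tin_mid and wait_tray below 0.05 m and contact force between tin and wait_tray above 0.1 N and contact force between the fingers and tin below 0.05 N) or (horizontal distance between button_box_mid and wait_tray below 0.05 m and contact force between button_box and wait_tray above 0.1 N and contact force between the fingers and button_box below 0.05 N) or (horizontal distance between ball_center and wait_tray below 0.05 m and contact force between ball and wait_tray above 0.1 N and contact force between the fingers and ball below 0.05 N) or (horizontal distance between brush_mid and wait_tray below 0.05 m and contact force between brush and wait_tray above 0.1 N and contact force between the fingers and brush below 0.05 N))), for 0.2 s.
At the end, for the whole second after the job is handed in: Tin and button block upright (7 degrees) on the floors of the round and square foam cutouts, within 8 mm of centre and 4 mm of the floor; ball on the clear bin's floor; brush upright on the dish's floor within 28 mm of its centre; all at rest (horizontal distance between tin_mid and foam_round below 0.008 m and z of tin_mid in the frame of foam_round between 0.029 and 0.038 m and linear speed of each of tin, button_box, ball, brush below 0.02 m/s and angle between each of tin_mid, button_box_mid, brush_mid's own z axis and vertical below 0.12 rad and horizontal distance between button_box_mid and foam_square below 0.008 m and z of button_box_mid in the frame of foam_square between 0.026 and 0.035 m and horizontal distance between ball_center and clear_bin below 0.04 m and z of ball_center in the frame of clear_bin between 0.025 and 0.034 m and horizontal distance between brush_mid and dish below 0.028 m and z of brush_mid in the frame of dish between 0.024 and 0.033 m); the robot touches nothing.
It fails at once if one of the four things touches the bare shelf (contact force between any of tin, button_box, ball, brush and table above 0.2 N).
It also fails if it takes over 144 s, if anything falls off the work surface, if the arm or the gripper's body presses on something with over 40 N, if the wrist force passes 120 N, or if a joint passes its speed limit or range.

### The arm

A 6-joint arm with a two-finger parallel gripper is mounted at the origin on the work surface. World frame = base frame: x ahead of the robot, y to its left, z up, the work surface at z = 0. Lengths are in m, angles in rad, forces in N, time in s.
With the tool pointing down it reaches from about 0.3 to 0.75 m from the base axis. Payload 8.5 kg.
Tool frame: the origin (TCP) lies midway between the tips of the shut fingers; the grasp point (between the pads) lies 19 mm behind it; z points along the fingers, y is the line along which they close (so a half turn about z gives the same grasp; the last joint's range is limited). The gripper opens to 88 mm and grips with 3 to 60 N. Pads are 18 mm wide; open, the fingers measure 123 mm over their backs; the gripper's body (75 mm by 187 mm) begins 45 mm behind the grasp point.
Start: joints at [1.112, 0.381, 1.297, -0, 1.464, -0.215], TCP at [0.133, 0.534, 0.239] pointing down, gripper open.
Joint ranges: [-3.11, 3.11], [-0.89, 2.33], [0.22, 2.48], [-1.42, 4.56], [0.17, 2.85], [-2.88, 2.88]. Speed limits (rad/s): [2.39, 2.39, 3.14, 3.14, 3.14, 3.14].

### API

Orientations are given as a unit quaternion [w, x, y, z].
In Python, from rig import reach, line_to, move_j, grip, hold, inverse_kinematics, get_obs, snapshot, camera_params, IKError, sign_off gives the robot as it stands. The module is installed in compiled form; this text tells all that it offers. Calls block until the motion is done:
- reach(position, orientation): joint-space move of the TCP to a pose.
- line_to(position, max_speed=0.15, attitude=None, max_force=None): straight line of the TCP; attitude=None keeps the orientation; max_speed is the mean speed in m/s. With max_force (N) it stops when the force on the tool has changed by that much, and returns True; else False.
- move_j(angles): joint-space move.
- grip(opening): finger opening in m; the grip force is fixed at half the most; returns when the fingers have stopped.
- hold(seconds).
- inverse_kinematics(position, orientation): joint angles nearest the present ones, or None.
- get_obs(): the state.
- snapshot(name): name is "side" or "top" or "wrist"; returns (picture, depth): 400x640x3 uint8, red, green, blue; 400x640 float32, m along the optical axis (not along the pixel's ray), 0 where there is no reading.
- camera_params(name): a dict with "K" (3x3 intrinsics, pixels), "R" (3x3) and "t" (3): a world point X has camera coordinates R X + t. Camera axes: x right, y down, z forward; pixel columns grow to the right and rows downward; lengths in m; the calibration is good to about 2 mm. A picture is of the moment at which its call begins: read the wrist's pose just before it. camera_params takes no time and is no camera call; for the wrist camera it gives the pose at the moment of the call.
A pose or a line that the arm cannot do raises IKError and nothing moves.
- sign_off(): hands the job in; it is judged then, once.
The state is a dict: "clock": time; "joint_pos": joint angles; "dq": joint speeds; "joint_torque": joint torques, N m; "ee_pos": TCP position; "eef_rot": TCP orientation; "ft_force": force on the tool from outside, world axes, zero at the start; "ft_torque": the same for the moment, N m; "gripper_width": finger opening in m; "gripper_force": force on a finger pad.
Only numpy, scipy, OpenCV 4.12 (cv2) and the standard library are available. Lean on these libraries where they do the work, as an engineer would, in place of code of your own. Each camera call takes 0.05 s, during which the arm holds its last target. There are 200 camera calls.

## Working session

There is one attempt and no reset: what is moved stays moved. The work goes in short steps, each a Python script; the robot and the scene stay as the last script left them, time stands still between calls to the robot, and variables do not carry over. Pictures are saved under pics/ and viewed, at most 14 in all, crops included, and the job is handed in when it is done.

```bash
mkdir -p pics; python3 - <<'E'
from rig import *
import cv2,numpy as np
for n in ("top","side","wrist"):
    p,d=snapshot(n); cv2.imwrite(f"pics/{n}0.png",p[:,:,::-1]); np.save(f"{n}0_d.npy",d)
    c=camera_params(n); print(n,c["K"].tolist(),c["R"].round(3).tolist(),c["t"].round(3).tolist())
print(get_obs())
E
```

```text
top [[499.44092095678815, 0.0, 329.3882996226626], [0.0, 499.44092095678815, 198.72695310195982], [0.0, 0.0, 1.0]] [[-0.022, -1.0, -0.022], [-0.98, 0.026, -0.196], [0.197, 0.017, -0.98]] [0.033, 0.496, 1.083]
side [[388.03331319828965, 0.0, 319.1895263594842], [0.0, 388.03331319828965, 203.1379623430925], [0.0, 0.0, 1.0]] [[0.998, -0.064, 0.006], [-0.036, -0.631, -0.775], [0.054, 0.773, -0.632]] [-0.509, 0.057, 0.73]
wrist [[304.92427562216045, 0.0, 321.10909976296256], [0.0, 304.92427562216045, 200.1915718941723], [0.0, 0.0, 1.0]] [[0.242, 0.97, 0.0], [0.92, -0.229, 0.317], [0.308, -0.077, -0.948]] [-0.549, -0.043, 0.392]
{'clock': 0.15, 'joint_pos': array([ 1.11170690e+00,  3.81056374e-01,  1.29798486e+00, -1.26933066e-05,
        1.46360419e+00, -2.15281716e-01]), 'dq': array([ 0.00148855, -0.00189289, -0.00301491, -0.00093833, -0.00123324,
        0.00033146]), 'joint_torque': array([ 2.43381088e-03, -4.38078654e+01, -2.24612457e+01,  7.14111957e-02,
        3.43521929e-02, -8.65542688e-05]), 'ee_pos': array([0.1326773 , 0.53355718, 0.23830582]), 'eef_rot': array([-1.68190799e-04,  1.21601457e-01,  9.92578868e-01, -4.98831832e-04]), 'ft_force': array([-0.07684231, -0.01888119, -0.38607914]), 'ft_torque': array([-0.01941958, -0.0062663 , -0.01697126]), 'gripper_force': 0.0, 'gripper_width': 0.08844080854507988}
```

View pics/top0.png

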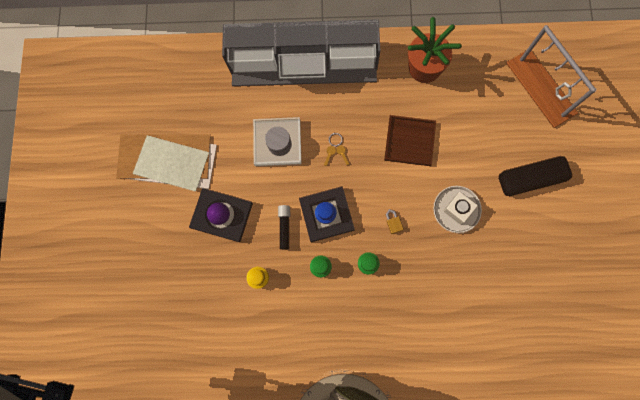

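View pics/side0.png

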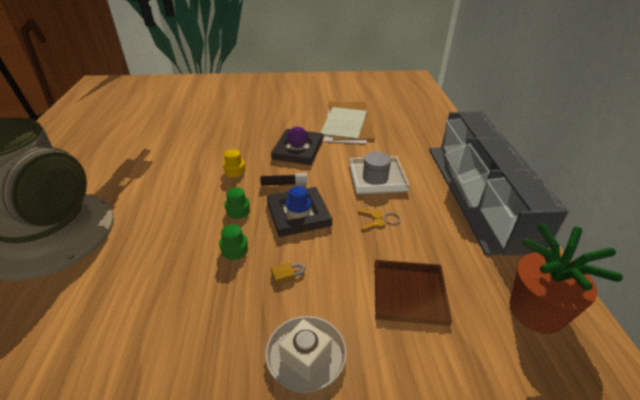

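The pictures show: tin in bin (top ≈278,141), ball in round foam (≈220,215), brush in square foam (≈327,213), box in dish (≈460,209) and the empty tray (≈411,140). That makes two swaps, so next I'll take close wrist views of each fixture.

```bash
cat > h.py <<'E'
from rig import *
import numpy as np, cv2
def pix2w(c,u,v,z):
    K,R,t=(np.array(c[k]) for k in "KRt"); o=-R.T@t; r=R.T@np.linalg.inv(K)@[u,v,1]
    return (o+r*(z-o[2])/r[2])
def cloud(c,d):
    K,R,t=(np.array(c[k]) for k in "KRt"); v,u=np.mgrid[:d.shape[0],:d.shape[1]]
    P=np.stack([(u-K[0,2])/K[0,0]*d,(v-K[1,2])/K[1,1]*d,d],-1)
    return (P-t)@R
def quat(a):
    """tool down, closing line (tool y) at world angle a; of the two half turns the one nearest j6=0"""
    f=(a+np.pi/2)/2
    return [np.array([0,np.cos(g),np.sin(g),0]) for g in (f,f+np.pi/2)]
def best(p,a):
    s=[(abs(j[5]),i) for i,q in enumerate(quat(a)) if (j:=inverse_kinematics(p,q)) is not None]
    return quat(a)[min(s)[1]]
E
python3 - <<'E'
from h import *
c=camera_params("top")
G=dict(bin=(278,141),round=(221,216),square=(327,214),dish=(459,209),tray=(411,140))
o=get_obs(); q=o["eef_rot"]; cw=camera_params("wrist")
off=(pix2w(cw,320,200,.02)-o["ee_pos"])[:2]; print(off)
# offset in terms of tool x dir; use radial-ish yaw: keep tool x facing base or away
for n,g in G.items():
    w=pix2w(c,*g,.02); a=np.arctan2(w[1],w[0])
    ok=False
    for da in (0,np.pi):   # tool y angle
        for qq in quat(a+0*da):
            pass
    th0=np.arctan2(.97,.24) # tool y angle at start
    d=a-th0; R=np.array([[np.cos(d),-np.sin(d)],[np.sin(d),np.cos(d)]])
    qq=quat(a)
    # choose quaternion giving same sense as start (rotated by d)
    y=lambda q:np.array([2*q[1]*q[2], q[2]**2-q[1]**2])
    qq=max(qq,key=lambda s:y(s)@[np.cos(a),np.sin(a)])
    p=[*(w[:2]-R@off),.22]
    try: reach(p,qq)
    except IKError as e: print(n,w,"IK",e); continue
    hold(.2); cw=camera_params("wrist"); im,dp=snapshot("wrist")
    cv2.imwrite(f"pics/w_{n}.png",im[:,:,::-1]); np.savez(f"w_{n}.npz",d=dp,im=im,**cw)
    print(n,w.round(3),get_obs()["clock"],(dp[200,320]))
import glob
ims=[cv2.resize(cv2.imread(f"pics/w_{n}.png")[60:360,120:520],(400,300)) if __import__("os").path.exists(f"pics/w_{n}.png") else np.zeros((300,400,3),np.uint8) for n in ("bin","round","square","dish")]
cv2.imwrite("pics/mos.png",np.vstack([np.hstack(ims[:2]),np.hstack(ims[2:])]))
E
```

```text
[ 0.03674383 -0.01106207]
bin [0.647 0.142 0.02 ] 2.6167 0.3266533
round [0.469 0.275 0.02 ] 3.7833 0.3290014
square [0.467 0.028 0.02 ] 4.9917 0.3259528
dish [ 0.471 -0.276  0.02 ] 6.4333 0.33831304
tray [ 0.64  -0.175  0.02 ] 7.475 0.38128304
```

View pics/mos.png

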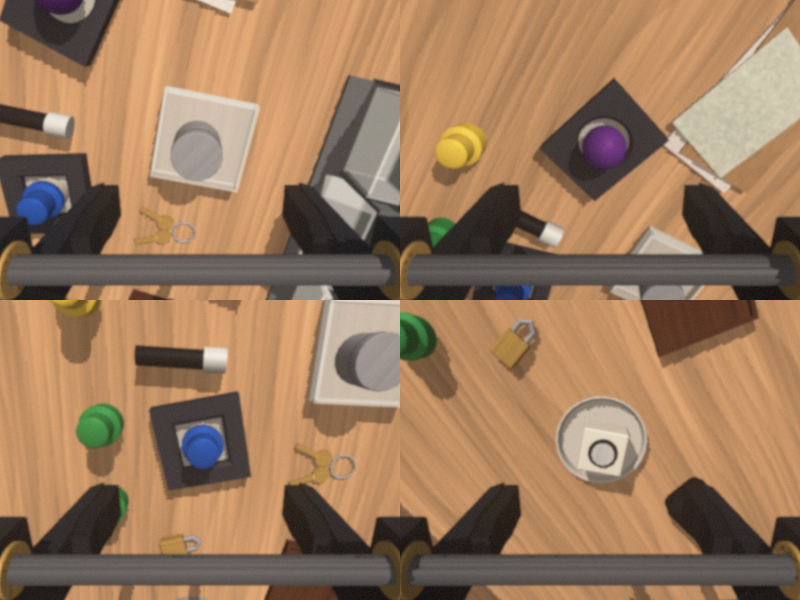

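```bash
cat > meas.py <<'E'
from h import *
G=dict(bin=(.647,.142,.020),round=(.469,.275,.020),square=(.467,.028,.020),dish=(.471,-.276,.014),tray=(.640,-.175,.012))
def rect(P): 
    (c,s,a)=cv2.minAreaRect((P[:,:2]*1000).astype(np.float32)); return np.array(c).round(1),np.array(s).round(1),round(a,1)
if __name__=="__main__":
  for n,g in G.items():
    f=np.load(f"w_{n}.npz"); P=cloud(f,f["d"]); ok=f["d"]>0
    near=ok&(np.hypot(P[...,0]-g[0],P[...,1]-g[1])<.09)
    m=near&(abs(P[...,2]-g[2])<.004)
    m=cv2.morphologyEx(m.astype(np.uint8),cv2.MORPH_OPEN,np.ones((2,2)))
    k,lab,st,_=cv2.connectedComponentsWithStats(m); Q=P[m>0]
    c,r=cv2.minEnclosingCircle((Q[:,:2]*1000).astype(np.float32))
    print(n,"rect",*rect(Q),"circ",np.round(c,1),round(r,1),"floor z",np.median(P[near&(P[...,2]<.008)][:,2]).round(4),"rim z",np.median(Q[:,2]).round(4))
    T=P[near&(P[...,2]>.03)&(np.hypot(P[...,0]-g[0],P[...,1]-g[1])<.06)]
    if len(T)>50:
        zt=np.percentile(T[:,2],98); T=T[T[:,2]>zt-.005]
        c,r=cv2.minEnclosingCircle((T[:,:2]*1000).astype(np.float32))
        print("   top z",zt.round(4),"circ",np.round(c,1),round(r,1),"rect",*rect(T[T[:,2]<zt-.0] if 0 else T))
E
python3 meas.py
```

```text
bin rect [652.8 169.1] [117.5 184. ] 0.9 circ [653.6 162.9] 102.9 floor z 0.0015 rim z 0.0205
   top z 0.3136 circ [642.8 198.1] 14.3 rect [642.7 198.8] [28.6  3.5] 12.5
round rect [459.4 286. ] [148.4 151.1] 72.8 circ [459.1 286.9] 105.0 floor z 0.0009 rim z 0.0208
   top z 0.3137 circ [447.6 327.5] 18.6 rect [447.3 327.9] [36.9  6.4] 29.1
square rect [462.5  55.3] [112.4 184.7] 13.8 circ [464.   48.9] 101.1 floor z 0.0009 rim z 0.0207
   top z 0.3134 circ [471.3  84.3] 13.5 rect [471.2  85.5] [27.   3.2] 4.9
dish rect [ 472.7 -254.3] [169.9 113.3] 87.6 circ [ 487.5 -251.3] 91.5 floor z 0.0011 rim z 0.0138
   top z 0.3137 circ [ 506.9 -231.8] 14.4 rect [ 507.2 -231.1] [ 5.7 28.8] 60.2
tray rect [ 650.  -149.1] [182.6 115. ] 80.7 circ [ 649.5 -157.5] 99.9 floor z 0.002 rim z 0.0125
   top z 0.3194 circ [ 660.6 -121.9] 18.3 rect [ 660.8 -121.3] [ 5.2 36.5] 73.8
```

```bash
sed -i 's/near=ok&(/near=ok\&(P[...,2]<.08)\&(/; s/k,lab,st,_=.*$/k,lab,st,_=cv2.connectedComponentsWithStats(cv2.dilate(m,np.ones((3,3)))); Q=P[(m>0)\&(lab==1+np.argmax(st[1:,4]))]/' meas.py; python3 meas.py
```

```text
bin rect [652.8 169.1] [117.5 184. ] 0.9 circ [653.6 162.9] 102.9 floor z 0.0015 rim z 0.0204
   top z 0.0581 circ [643.  139.3] 28.9 rect [642.9 139.8] [56.1 56.9] 13.3
round rect [459.4 286. ] [148.4 151.1] 72.8 circ [459.1 286.9] 105.0 floor z 0.0009 rim z 0.0208
   top z 0.0607 circ [472.3 278.7] 15.8 rect [472.6 278.3] [29.6 29.5] 29.6
square rect [462.5  55.3] [112.4 184.7] 13.8 circ [464.   48.9] 101.1 floor z 0.0009 rim z 0.0207
   top z 0.0599 circ [469.3  30.7] 18.3 rect [469.7  31. ] [34.9 35.6] 48.9
dish rect [ 472.7 -254.3] [169.9 113.3] 87.6 circ [ 487.5 -251.3] 91.5 floor z 0.0011 rim z 0.0136
   top z 0.0516 circ [ 473.4 -285. ] 23.2 rect [ 470.4 -282.1] [42.  32.5] 63.8
tray rect [ 650.  -149.1] [182.6 115. ] 80.7 circ [ 649.5 -157.5] 99.9 floor z 0.002 rim z 0.0125
```

```bash
sed -i 's/ok=f\["d"\]>0/D=f["d"]; k5=np.ones((5,5)); ok=cv2.dilate(D,k5)-cv2.erode(D,k5)<.1/' meas.py; sed -i 's/st\[1:,4\]))\]/st[1:,4]))]; V=np.full(m.shape,0,np.uint8); V[m>0]=120; V[(m>0)\&(lab==1+np.argmax(st[1:,4]))]=255; cv2.imwrite(f"pics\/m_{n}.png",V)/' meas.py; python3 meas.py
python3 -c "
import cv2,numpy as np
i=[cv2.imread(f'pics/m_{n}.png')[60:360,120:520] for n in ('bin','round','square','dish')]
cv2.imwrite('pics/mm.png',np.vstack([np.hstack(i[:2]),np.hstack(i[2:])]))"
```

```text
bin rect [667.2 110.9] [90.5 67.2] 1.6 circ [667.7 107.8] 53.4 floor z 0.0015 rim z 0.0203
   top z 0.0581 circ [643.  139.3] 28.9 rect [642.8 139.6] [56.4 56.6] 55.9
round rect [477.6 270.9] [130.2 107.6] 72.8 circ [477.3 271.3] 83.0 floor z 0.0009 rim z 0.0207
   top z 0.0605 circ [472.8 278.2] 15.9 rect [473.  278.3] [31.3 30. ] 69.0
square rect [470.9  23. ] [111.1 118.1] 14.1 circ [471.1  21.6] 78.9 floor z 0.0009 rim z 0.0207
   top z 0.0599 circ [469.3  30.7] 18.3 rect [469.3  30.8] [35.5 35. ] 73.3
dish rect [ 490.3 -298.2] [117.6  63.5] 45.5 circ [ 473.  -281.3] 58.9 floor z 0.0011 rim z 0.014
   top z 0.0517 circ [ 473.4 -285. ] 23.2 rect [ 470.3 -282.1] [42.  32.4] 64.0
tray rect [ 666.8 -183.4] [119.5  70.6] 80.9 circ [ 667.1 -183.7] 68.9 floor z 0.002 rim z 0.0126
```

View pics/mm.png

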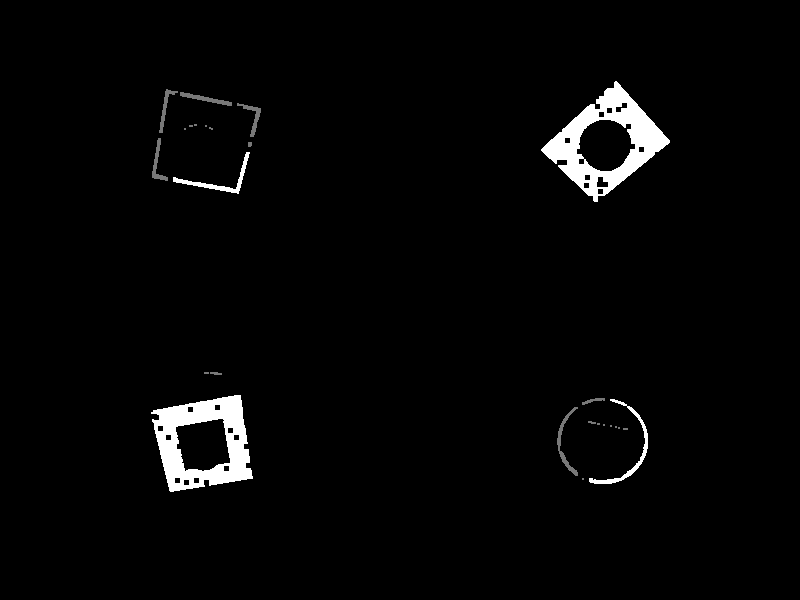

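```bash
cat > fit.py <<'E'
from meas import *
from scipy.optimize import minimize
def load(n):
    f=np.load(f"w_{n}.npz"); P=cloud(f,f["d"]); D=f["d"]; k5=np.ones((5,5)); g=G[n]
    ok=(cv2.dilate(D,k5)-cv2.erode(D,k5)<.1)&(np.hypot(P[...,0]-g[0],P[...,1]-g[1])<.085)
    return f,P,ok
def fitshape(f,mask,z,x0,sd,s=.0005,N=400):
    """fit template sd(X,Y)->signed distance (m, negative inside) to image mask in the plane z"""
    uv=np.float32([[100,100],[500,100],[500,350],[100,350]])
    w=np.float32([(pix2w(f,*p,z)[:2]-x0[:2])/s+N/2 for p in uv])
    B=cv2.warpPerspective(mask.astype(np.float32),cv2.getPerspectiveTransform(uv,w),(N,N))
    Y,X=np.mgrid[:N,:N]; X=(X-N/2)*s; Y=(Y-N/2)*s
    def cost(p):
        c,si=np.cos(p[2]),np.sin(p[2]); a=X-p[0]/100; b=Y-p[1]/100
        return np.abs(B-1/(1+np.exp(sd(c*a+si*b,-si*a+c*b)/.001))).mean()
    r=min((minimize(cost,[0,0,x0[2]+d],method="Nelder-Mead",options=dict(initial_simplex=np.array([[0,0,x0[2]+d],[.5,0,x0[2]+d],[0,.5,x0[2]+d],[0,0,x0[2]+d+.1]]))) for d in (-.1,.1)),key=lambda r:r.fun)
    return x0[0]+r.x[0]/100,x0[1]+r.x[1]/100,r.x[2],r.fun
box=lambda X,Y,a,b:np.maximum(abs(X)-a,abs(Y)-b)
if __name__=="__main__":
    f,P,ok=load("round"); m=ok&(abs(P[...,2]-.0205)<.004); m=cv2.morphologyEx(m.astype(np.uint8),cv2.MORPH_CLOSE,np.ones((3,3)))
    for t in (72.8,72.8-90):
        print("round",fitshape(f,m,.02,(.475,.271,np.radians(t)),lambda X,Y:np.maximum(box(X,Y,.049,.061),.034-np.hypot(X,Y))))
    f,P,ok=load("square"); m=ok&(abs(P[...,2]-.0205)<.004); m=cv2.morphologyEx(m.astype(np.uint8),cv2.MORPH_CLOSE,np.ones((3,3)))
    print("square",fitshape(f,m,.02,(.470,.026,np.radians(14)),lambda X,Y:np.maximum(box(X,Y,.053,.053),-box(X,Y,.031,.031))))
    for n in ("bin","tray"):
        f,P,ok=load(n); Q=P[ok&(abs(P[...,2]-G[n][2])<.003)]; print(n,*rect(Q))
    f,P,ok=load("dish"); Q=P[ok&(abs(P[...,2]-.014)<.003)]; print("dish",cv2.minEnclosingCircle((Q[:,:2]*1000).astype(np.float32)))
    m=ok&(P[...,2]>.036)&(P[...,2]<.06); print("boxtop",rect(P[m]),fitshape(f,m,.044,(.470,-.284,np.radians(30)),lambda X,Y:box(X,Y,.026,.026)),fitshape(f,m,.044,(.470,-.284,np.radians(70)),lambda X,Y:box(X,Y,.026,.026)))
    f,P,ok=load("bin"); m=ok&(P[...,2]>.05)&(P[...,2]<.07); print("tin",fitshape(f,m,.056,(.643,.139,0),lambda X,Y:np.hypot(X,Y)-.029))
    f,P,ok=load("square"); m=ok&(P[...,2]>.045)&(P[...,2]<.07); print("brush",fitshape(f,m,.055,(.469,.030,0),lambda X,Y:np.hypot(X,Y)-.018))
    f,P,ok=load("round"); Q=P[ok&(P[...,2]>.042)&(P[...,2]<.07)]
    r=minimize(lambda c:np.sum((np.linalg.norm(Q-c/100,axis=1)-.026)**2)*1e4,[47.2,27.8,3.4]); print("ball",r.x*10)
E
python3 fit.py
```

```text
round (np.float64(0.4733642183194209), np.float64(0.2774994832726193), np.float64(1.571224567448613), np.float64(0.12108805976894946))
round (np.float64(0.4732819887478143), np.float64(0.2764412036192405), np.float64(-0.3048663931839469), np.float64(0.04083225341185645))
square (np.float64(0.4688099797743422), np.float64(0.02892933470732775), np.float64(0.2410153307701693), np.float64(0.04088788005552928))
bin [649.3 144.4] [112.2 113. ] 1.0
tray [ 644.1 -175.9] [113.1 112.1] 80.8
dish ((472.9531555175781, -275.0888977050781), 55.70951843261719)
boxtop (array([ 472.9, -278.5]), array([52., 52.]), 48.8) (np.float64(0.47338030668905956), np.float64(-0.27782982771566606), np.float64(0.8616876856906517), np.float64(0.009900504083949054)) (np.float64(0.47338092593049574), np.float64(-0.27782973555264534), np.float64(0.8616847653018443), np.float64(0.009900504411797358))
tin (np.float64(0.642712446890962), np.float64(0.1400890164743508), np.float64(-0.08829930120025568), np.float64(0.009219978316220833))
brush (np.float64(0.46944358990753754), np.float64(0.03217636101067666), np.float64(-0.1199978708604435), np.float64(0.006244008345531312))
ball [472.58449454 277.58010781  34.57484296]
```

```bash
cat >> h.py <<'E'
ROUND=(.4733,.2764,-.305); SQ=(.4688,.0289,.241); BIN=(.6493,.1444,.017); TRAY=(.6441,-.1759,-.16); DISH=(.4730,-.2751,0)
ZT=.17
def pick(x,y,z,a,w=.088):
    q=best([x,y,ZT],a); reach([x,y,ZT],q); grip(w)
    hit=line_to([x,y,z],max_speed=.15,max_force=15)
    grip(0); o=get_obs(); line_to([x,y,ZT],max_speed=.15); o2=get_obs()
    print("pick hit",hit,"z",o["ee_pos"].round(4),"w",o["gripper_width"].round(4),o2["gripper_width"].round(4),"F",o2["gripper_force"].round(1),"t",o2["clock"])
def place(x,y,z,a,w,press=None):
    q=best([x,y,ZT],a); reach([x,y,ZT],q)
    line_to([x,y,z+.025],max_speed=.15)
    hit=line_to([x,y,z-(.004 if press else 0)],max_speed=.04,max_force=press or 8); o=get_obs()
    grip(w); hold(.3); line_to([x,y,ZT],max_speed=.15)
    print("place hit",hit,"at z",o["ee_pos"].round(4),"F",o["ft_force"].round(1),"t",get_obs()["clock"])
def look(n,name,x,y):
    pass
E
python3 - <<'E'
from h import *
im,d=snapshot("top"); P=cloud(camera_params("top"),d)
X,Y,Z=P[...,0],P[...,1],P[...,2]
for a in ((.68,.76,-.28,-.08),(.68,.76,0,.3)):
    m=(X>a[0])&(X<a[1])&(Y>a[2])&(Y<a[3])&(d>0); print(a,Z[m].max())
# inflate z slack: lowering in place stops on contact
pick(.6427,.1401,.025,1.571)
place(TRAY[0]-.005,TRAY[1],.026,1.41,.075)
im,d=snapshot("top"); cv2.imwrite("pics/t1.png",cv2.resize(im[110:250,180:500,::-1],None,fx=2,fy=2))
E
```

```text
(0.68, 0.76, -0.28, -0.08) 0.5166156768048668
(0.68, 0.76, 0, 0.3) 0.025425419706641687Traceback (most recent call last):
  File "<stdin>", line 7, in <module>
  File "h.py", line 23, in pick
    print("pick hit",hit,"z",o["ee_pos"].round(4),"w",o["gripper_width"].round(4),o2["gripper_width"].round(4),"F",o2["gripper_force"].round(1),"t",o2["clock"])
                                                      ^^^^^^^^^^^^^^^^^^^^^^^^
AttributeError: 'float' object has no attribute 'round'
```

```bash
sed -i 's/\["gripper_width"\].round(4)/["gripper_width"]/g; s/\["gripper_force"\].round(1)/["gripper_force"]/' h.py; python3 - <<'E'
from h import *
o=get_obs(); print(o["gripper_width"],o["gripper_force"],o["ee_pos"])
assert o["gripper_width"]>.05
place(TRAY[0]-.005,TRAY[1],.026,1.41,.075)
im,d=snapshot("top"); cv2.imwrite("pics/t1.png",cv2.resize(im[110:250,180:500,::-1],None,fx=2,fy=2))
E
```

```text
0.05676025589287856 29.999869535677135 [0.64228036 0.14007619 0.16891609]
place hit True at z [ 0.6387 -0.1757  0.0262] F [-0.4 -0.   4.8] t 17.6167
```

View pics/t1.png

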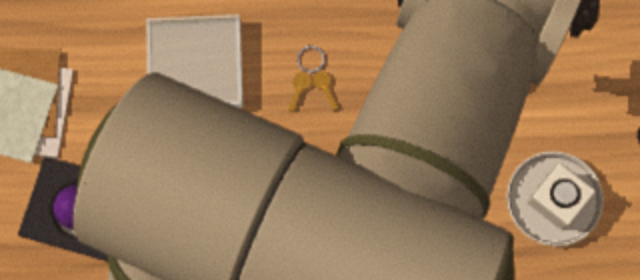

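```bash
python3 - <<'E'
from h import *
pick(.4726,.2776,.0255,1.27)
assert get_obs()["gripper_width"]>.04
place(BIN[0],BIN[1],.0215,1.57,.066)
# tin from tray to round foam
pick(TRAY[0]-.005,TRAY[1],.026,1.41)
w=get_obs()["gripper_width"]; print(w); assert w>.05
place(ROUND[0],ROUND[1],.029,1.27,.070,press=20)
reach([.42,.02,.3],best([.42,.02,.3],1.5))
for n in("top","side"):
    im,d=snapshot(n); cv2.imwrite(f"pics/{n}2.png",im[:,:,::-1]); np.savez(f"{n}2.npz",d=d,**camera_params(n))
a=cv2.imread("pics/side2.png")[110:400,230:460];cv2.imwrite("pics/s2.png",cv2.resize(a,None,fx=2,fy=2))
E
```

```text
pick hit False z [0.4726 0.2776 0.0256] w 0.050384765040428596 0.05077960914948362 F 29.9998140335083 t 22.875
place hit True at z [0.6491 0.1444 0.0215] F [-1.7  0.6  5.3] t 27.225
pick hit False z [ 0.6391 -0.1759  0.0262] w 0.057243510115036686 0.05712527612185232 F 29.999876632355154 t 32.9083
0.05712527612185232
place hit True at z [0.4732 0.2763 0.0287] F [-1.1 -0.7  4.4] t 38.1667
```

View pics/s2.png

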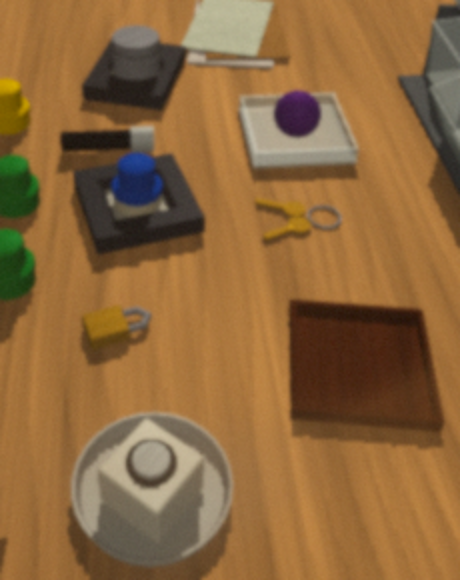

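The side view shows the tin seated in the round foam (≈135,55), the ball in the bin (≈297,113) and the tray empty. Next is the second swap.

```bash
python3 - <<'E'
from h import *
pick(.4733,-.2780,.025,.857)
w=get_obs()["gripper_width"]; assert w>.045
place(TRAY[0]-.005,TRAY[1],.026,1.41,.075)
pick(.4694,.0322,.036,1.2,.07)
w=get_obs()["gripper_width"]; assert w>.03
place(DISH[0],DISH[1],.0315,1.2,.06)
pick(TRAY[0]-.005,TRAY[1],.026,1.41)
w=get_obs()["gripper_width"]; assert w>.045
place(SQ[0],SQ[1],.029,SQ[2]+np.pi/2,.064,press=20)
reach([.42,.12,.3],best([.42,.12,.3],1.5))
im,d=snapshot("side"); cv2.imwrite("pics/s3.png",cv2.resize(im[110:400,230:460,::-1],None,fx=2,fy=2))
E
```

```text
pick hit False z [ 0.4733 -0.278   0.0251] w 0.05170155213059579 0.0519133512918377 F 29.99936511274427 t 44.875
place hit True at z [ 0.6387 -0.1757  0.0261] F [-1.5  1.3  4.3] t 49.1667
pick hit False z [0.4695 0.0322 0.0361] w 0.034865421098487906 0.034857928466517134 F 29.99997656123014 t 54.4417
place hit True at z [ 0.4727 -0.2749  0.0321] F [-1.9 -0.   6.1] t 60.075
pick hit False z [ 0.6391 -0.1759  0.0261] w 0.051429394580799676 0.0520370885196987 F 29.999859016388655 t 64.3
place hit True at z [0.4687 0.029  0.0285] F [-0.3  0.6  2.1] t 68.6583
```

View pics/s3.png

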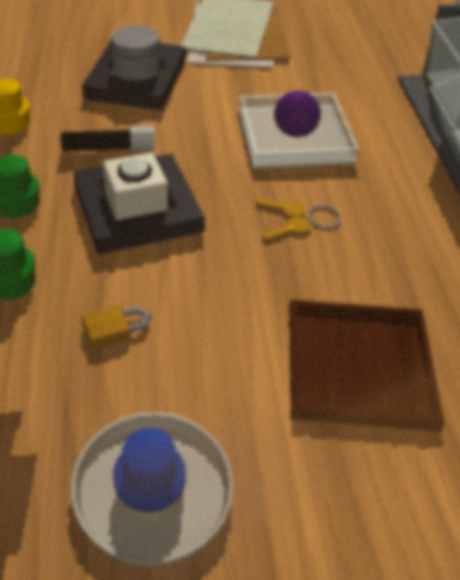

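All four things are in their places and the tray is empty. I'll check seating height and tilt with the wrist depth before handing in.

```bash
python3 - <<'E'
from h import *
off=.038
for n,(x,y,zl,zh,R) in dict(tin=(*ROUND[:2],.054,.07,.025),box=(*SQ[:2],.042,.0515,.022),ball=(*BIN[:2],.04,.07,.06),brush=(*DISH[:2],.045,.07,.03)).items():
    a=np.arctan2(y,x); q=max(quat(a),key=lambda q:2*q[1]*q[2]*np.cos(a)+(q[2]**2-q[1]**2)*np.sin(a))
    u=np.array([np.sin(a),-np.cos(a)]); p=np.array([x,y])-off*u
    reach([*p,.22],q); hold(.2); c=camera_params("wrist"); im,d=snapshot("wrist"); P=cloud(c,d)
    m=(np.hypot(P[...,0]-x,P[...,1]-y)<(R+.02 if n!="ball" else R))&(P[...,2]>zl)&(P[...,2]<zh); T=P[m]
    cc=(T[:,:2].min(0)+T[:,:2].max(0))/2-[x,y]
    m2=m&(np.hypot(P[...,0]-x,P[...,1]-y)<R); F=P[m2]; pl=np.linalg.lstsq(np.c_[F[:,:2]-[x,y],np.ones(len(F))],F[:,2],rcond=None)[0]
    print(n,"offset mm",(cc*1000).round(1),"plane slope/z",pl.round(4),len(T),get_obs()["clock"])
E
```

```text
tin offset mm [ 0.4 -0.2] plane slope/z [0.0005 0.0002 0.0608] 2113 72.425
box offset mm [-0.9  0.3] plane slope/z [-0.0007  0.0028  0.0492] 1620 73.6333
ball offset mm [-0.2  0.9] plane slope/z [ 0.0254 -0.123   0.0505] 1295 74.7333
brush offset mm [-1.7  0.5] plane slope/z [-0.038  -0.0579  0.0539] 819 76.6333
```

Everything is level, centred and fully seated (tin top ≈60 mm, block top ≈48 mm, allowing ~1 mm depth bias).

```bash
python3 -c "
from rig import *
print(sign_off())"
```

```text
the job is handed in; nothing more can be done
None
```

I handed the job in at about 77 s: the tin and button block are seated in their foam cutouts, the ball is in the clear bin, the brush stands on the dish floor, and the tray is empty; the hand-in returned no verdict.

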